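# Register a die plate against the setting bar

### The arm

A 6-joint arm with a two-finger parallel gripper is mounted at the origin on a cart in front of the work surface, level with it; the furniture and walls round the work are solid. World frame = base frame: x ahead of the robot, y to its left, z up, the work surface at z = 0. Lengths are in m, angles in degrees, forces in N, time in s.
With the tool pointing down it reaches from about 0.35 to 0.925 m from the base axis. Payload 6.4 kg.
Tool frame: the origin (TCP) lies on the centre line of the jaws, within the pads' length; the fingertips stand 22 mm ahead of it and the grasp point (between the pads) lies 3 mm ahead of it; z points along the fingers, y is the line along which they close (so a half turn about z gives the same grasp; the last joint's range is limited). The gripper opens to 85 mm and grips with 20 to 120 N. Pads are 22 mm wide; open, the fingers measure 114 mm over their backs; the gripper's body (76 mm by 85 mm) begins 54 mm behind the grasp point. The pads swing forward as they close: fully open they stand 13 mm farther back than shut.
Start: joints at [-74.777, 14.043, 89.255, -0, 76.702, -9.975], TCP at [0.277, -0.588, 0.23] pointing down, gripper open.
Joint ranges: [-179.41, 179.41], [-58.25, 129.5], [7.25, 145.43], [-54.29, 234.29], [11.92, 165.04], [-157.13, 157.13]. Speed limits (degrees/s): [147.25, 147.25, 180, 180, 180, 180].

### API

Orientations are given as a 3x3 rotation matrix whose columns are the frame's x, y, z axes.
In Python, from station import arm gives the robot as it stands.
- The arm moves only by the shell command python3 -m jog 'ROWS' [OPENING] [FORCE]. ROWS is a JSON list of rows, 1 to 12 of them, each an object with the fields pos (a list: dx, dy, dz in fractions of the full range, 1 being 0.4 m), rotvec (a list: a rotation vector rx, ry, rz in fractions of the full range, 1 being 180 degrees); a field left out counts as zero; each row is the pose to reach, as a shift and turn from the pose commanded when the command began, along the tool's axes at that moment; what a row does not reach only later rows make up. A row lasts 1/10 s, in which the tool goes at most 0.05 m and 8.59 degrees, less where a joint would pass 70% of its speed; a pose out of reach is approached as far as the arm can. OPENING is the finger opening in m, set as the command begins (- or left out keeps the last). The fingers move at their own pace and stop on an object; FORCE is the grip in N (left out, the last holds). Time passes only in rows, so rows that do not move let the fingers close. It prints the time, the measured TCP pose, the force, the opening and the grip force at its end. Input that does not fit is refused with a message, and nothing moves.
- arm.get_obs(): the state, without advancing time (a new reading comes with each control period).
- arm.camera(name): name is "scene" or "top" or "wrist"; returns (picture, depth): 420x560x3 uint8, red, green, blue; 420x560 float32, m along the optical axis (not along the pixel's ray), 0 where there is no reading.
- arm.camera_info(name): a dict with "K" (3x3 intrinsics, pixels), "k1" (the pictures are not rectified: a ray, as slopes to the right and down, at radius r is drawn at 1 + k1 r^2 times it, then the intrinsics apply), "T" (4x4, takes a point from camera to world coordinates). Camera axes: x right, y up, looking along -z (the intrinsics and any distortion apply to the point x, -y, -z); pixel columns grow to the right and rows downward; lengths in m; the calibration is good to about 2 mm. A picture is of the moment at which its call begins: read the wrist's pose just before it. camera_info takes no time and is no camera call; for the wrist camera it gives the pose at the moment of the call.
- arm.sign_off(): hands the job in; it is judged then, once.
The state is a dict: "time": time; "qpos": joint angles; "qd": joint speeds; "joint_efforts": joint torques, N m; "tcp_pos": TCP position; "ee_rot": TCP orientation; "wrist_force": force on the tool from outside, world axes, zero at the start; "torque": the same for the moment, N m; "finger_gap": finger opening in m; "gripper_force": force on a finger pad.
Only numpy, scipy, OpenCV 4.12 (cv2) and the standard library are available. Lean on these libraries where they do the work, as an engineer would, in place of code of your own. Each camera call takes 0.05 s, during which the arm holds its last target. There are 200 camera calls.

### The job

Without lifting it, turn the dough depositor's round die plate (its finger slot gives the fingertips a hold) until its flat edge faces the setting bar, then slide it up so that the whole flat lies flush on the bar. Seat it there with a light, steady push of about 8 N for a second; the bar is only clamped, so never shove it hard (20 N is too much). Then let go and leave the plate lying there, and do not disturb the two nozzles and the cutter beside it.

Things in the scene. Friction and masses are not known exactly. Their poses are not given: they have to be found in the camera images.
- die_plate: Loose grey plastic die plate (0.15 to 0.3 kg): disc 120 mm across, 14 mm thick, too wide to grasp. Origin: centre of the circle, underside; z up. Flat edge on its +x side, finger slot on its -x side. Aligned when its x axis points along the jig's; starts turned 0.75 to 1.45 rad counterclockwise (from above) from that, clear of the bar. Sliding it takes 1 to 4 N, more if it is pressed down.
- plate_flat (a point): Middle of the plate's flat edge, on the underside: 48 mm from the plate's origin along its +x. The flat is 72 mm long, square to x; axes as the plate's.
- plate_slot (a point): Middle of the bottom of the plate's finger slot, on the underside: 38 mm from the plate's origin along its -x. The slot is cut through the full 14 mm, open to the rim: 40 mm wide with straight side walls at y = +-20 mm and a bottom wall square to x. Closed fingertips fit in, side by side across it, and can turn or push the plate. Axes as the plate's.
- jig: Fixed setting jig: dark steel foot plate (170 x 36 x 8 mm) with two black clamp screws, 27 mm high, that hold the steel setting bar. Origin: on the worktop under the middle of the bar's face with the bar set fully back; x points from the plate's side into the bar, y along the bar, z up. The foot begins 13 mm behind the origin (+x).
- bar_zero (a point): At the jig's origin. The bar is 160 mm long (y), 12 mm thick, 20 mm high; its upright face looks along -x. It was left clamped anywhere from 0 to 8 mm forward of here (face at x = 0 to -8 mm), always parallel to y: this setting is not reported, it must be felt. The seated plate's origin is thus at x = -48 to -56 mm. The bar is rigid; over 20 N on it is too much.
- nozzle_0: Pale conical piping nozzle, 27 mm wide, 34 mm tall, standing to the left of the plate near the bar; origin at the centre of its underside. Bystander.
- nozzle_2: Pale conical piping nozzle, 27 mm wide, 30 mm tall, standing to the left of the plate, nearer the robot; origin at the centre of its underside. Bystander.
- round_cutter: Fluted metal cutter ring, 62 mm wide, 28 mm tall, to the right of the plate; origin at the centre of its underside. Bystander.
Things that resemble listed ones, but are neither listed nor needed, are in the scene too. There is more than one size of the die_plate; the job needs the middle-sized.

How it is judged (in metres and radians):
On the way:
1. the whole flat lies flush on the bar and is pressed against it with a steady 2 to 14 N for 0.5 s (angle between the x axis of die_plate and the x axis of jig, either way round below 0.04 rad and x of die_plate in the frame of jig between -0.0575 and -0.0465 m and y of die_plate in the frame of jig between -0.042 and 0.042 m and angle between die_plate's own z axis and vertical below 0.05 rad and height (world z) of die_plate below 0.003 m and contact force between die_plate and jig between 2 and 14 N), for 0.5 s.
At the end, for the whole second after the job is handed in: The plate lies flat and still where it was seated, its flat within 0.04 rad of the bar, its origin 46.5 to 57.5 mm in front of the jig's origin and within 42 mm of its middle sideways (whole flat on the bar); nozzles and cutter within 12 mm of where they stood (angle between the x axis of die_plate and the x axis of jig, either way round below 0.04 rad and x of die_plate in the frame of jig between -0.0575 and -0.0465 m and y of die_plate in the frame of jig between -0.042 and 0.042 m and angle between die_plate's own z axis and vertical below 0.05 rad and height (world z) of die_plate below 0.003 m and linear speed of die_plate below 0.005 m/s and distance of each of nozzle_0, nozzle_2, round_cutter from where it was at the start of the episode below 0.012 m); the robot touches nothing.
It fails at once if the bar is pushed with more than 20 N (contact force between die_plate and jig above 20 N).
It fails at once if the robot pushes the jig itself with more than 20 N (contact force between any of the fingers, the arm and jig above 20 N).
It fails at once if the plate is lifted or tipped (height (world z) of die_plate above 0.008 m or angle between die_plate's own z axis and vertical above 0.12 rad).
It fails at once if a nozzle or the cutter is displaced by more than 12 mm or tipped (distance of any of nozzle_0, nozzle_2, round_cutter from where it was at the start of the episode above 0.012 m or angle between any of nozzle_0, nozzle_2, round_cutter's own z axis and vertical above 0.3 rad).
It also fails if it takes over 64 s, if anything falls off the work surface, if the arm or the gripper's body presses on something with over 40 N, if the wrist force passes 120 N, or if a joint passes its speed limit or range.

## Working session

There is one attempt and no reset: what is moved stays moved. The work goes in short steps, Python scripts to look and compute and a shell command to move; the robot and the scene stay as the last step left them, time stands still between calls to the robot, and variables do not carry over. Pictures are saved under pics/ and viewed, at most 10 in all, crops included, and the job is handed in when it is done.

```bash
ls; mkdir -p pics; python3 - <<'E'
from station import arm
import cv2,numpy as np
o=arm.get_obs();print(o)
for n in("top","scene"):
    p,d=arm.camera(n);i=arm.camera_info(n);print(n,i)
    cv2.imwrite(f"pics/{n}0.png",p[:,:,::-1]);np.savez(f"{n}0.npz",p=p,d=d,**i)
E
```

```text
pics
{'time': 0.0, 'qpos': array([-7.47755109e+01,  1.40835133e+01,  8.93265002e+01,  1.14478472e-03,
        7.67007457e+01, -9.97757495e+00]), 'qd': array([ 0.05241315, -0.09106337, -0.01523815,  0.0252279 , -0.03344   ,
       -0.04083217]), 'joint_efforts': array([-8.93334618e-04, -4.29509747e+01, -3.26133299e+01, -1.66746381e-04,
        5.43571135e-03,  1.41842676e-05]), 'tcp_pos': array([ 0.27661254, -0.58758083,  0.22927217]), 'ee_rot': array([[ 9.04813765e-01,  4.25807248e-01, -4.88875961e-04],
       [ 4.25807381e-01, -9.04811901e-01,  1.87037296e-03],
       [ 3.54077576e-04, -1.90050619e-03, -9.99998131e-01]]), 'wrist_force': array([-0.12003125, -0.03910265,  0.48075687]), 'torque': array([-0.04042188, -0.05639469,  0.03920287]), 'gripper_force': 0.0, 'finger_gap': 0.08518686738728656}
top {'K': array([[405.79183525,   0.        , 277.71649219],
       [  0.        , 405.79183525, 200.52365225],
       [  0.        ,   0.        ,   1.        ]]), 'k1': -0.12333275835006324, 'T': array([[-0.02677065,  0.98139125, -0.19014351,  0.32914956],
       [-0.99889305, -0.03362192, -0.03289747, -0.03189286],
       [-0.03867828,  0.18905234,  0.98120498,  0.88281911],
       [ 0.        ,  0.        ,  0.        ,  1.        ]])}
scene {'K': array([[471.67097409,   0.        , 285.1606096 ],
       [  0.        , 471.67097409, 204.72123209],
       [  0.        ,   0.        ,   1.        ]]), 'k1': 0.00600569482028198, 'T': array([[-0.86926896,  0.30458749, -0.38935579,  0.12744466],
       [-0.49398442, -0.50537143,  0.70751615,  0.65471701],
       [ 0.01873127,  0.80735753,  0.58976518,  0.59762692],
       [ 0.        ,  0.        ,  0.        ,  1.        ]])}
```

View pics/top0.png

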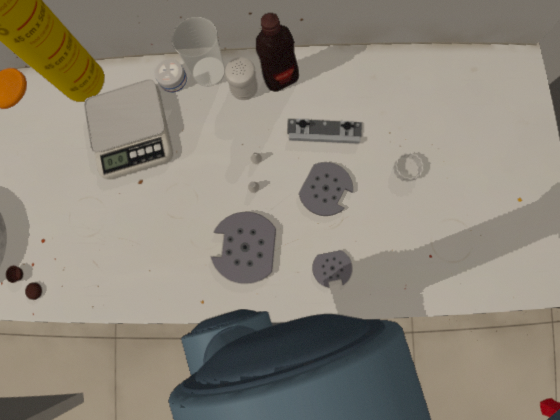

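View pics/scene0.png

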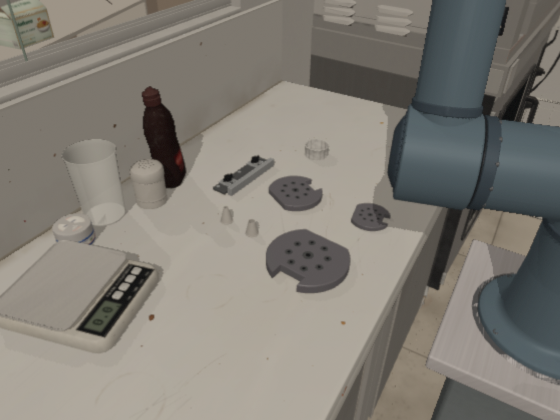

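The top view shows the middle plate at about (326,189) with its slot to the lower right near (345,200), and the jig at (325,130). The nozzles are at (256,157) and (253,187), and the cutter is at (410,167). The large plate (244,247) and small plate (332,268) are decoys. The scene view agrees.

```bash
cat > h.py <<'E'
import numpy as np,cv2
def ray(px,z,I):
    """pixels (N,2) -> world points on plane z"""
    K,k1,T=I['K'],float(I['k1']),I['T']
    u=cv2.undistortPoints(np.asarray(px,float).reshape(-1,1,2),K,np.array([k1,0,0,0,0.])).reshape(-1,2)
    d=np.c_[u[:,0],-u[:,1],-np.ones(len(u))]@T[:3,:3].T
    c=T[:3,3]; return c+d*((z-c[2])/d[:,2])[:,None]
def blob(m,pt):
    n,l=cv2.connectedComponents(m.astype(np.uint8)); k=l[int(pt[1]),int(pt[0])]
    c=max(cv2.findContours((l==k).astype(np.uint8),cv2.RETR_EXTERNAL,cv2.CHAIN_APPROX_NONE)[0],key=cv2.contourArea)
    return c.reshape(-1,2)
def circ(P,r,n=30):
    """fit circle of radius r robustly to the outline"""
    from scipy.optimize import least_squares
    f=lambda c:np.hypot(*(P-c).T)-r
    return least_squares(f,P.mean(0),loss='cauchy',f_scale=.001).x
E
cat > m.py <<'E'
from h import *
I=np.load('top0.npz');p=I['p'];g=p.max(2)
c=blob(g<120,(318,180));P=ray(c,.014,I)[:,:2];C=circ(P,.06);print('plate',C,len(c),np.ptp(P,0))
Q=P-C;r=np.hypot(*Q.T);a=np.degrees(np.arctan2(Q[:,1],Q[:,0]))
for t in range(-180,180,10):
    s=(a>=t)&(a<t+10); print(t,np.round(r[s].mean()*1e3,1) if s.any() else None,end=' | ')
print()
for n,q,z in(('n0',(256,157),.0),('n2',(253,187),0),('cut',(410,167),.028)):
    print(n,ray([q],z,I))
big=cv2.resize(p[100:220,230:440],None,fx=3.8,fy=3.8,interpolation=cv2.INTER_CUBIC);cv2.imwrite('pics/crop0.png',big[:,:,::-1])
# depth points around jig
v,u=np.mgrid[112:150,280:372];d=I['d'][v,u]
K,T=I['K'],I['T'];un=cv2.undistortPoints(np.stack([u,v],-1).reshape(-1,1,2).astype(float),K,np.array([float(I['k1']),0,0,0,0])).reshape(-1,2)
W=(np.c_[un[:,0],-un[:,1],-np.ones(len(un))]*d.reshape(-1,1))@T[:3,:3].T+T[:3,3]
b=(W[:,2]>.013)&(W[:,2]<.0235)
B=W[b,:2].astype(np.float32);print(b.sum(),cv2.minAreaRect(B),np.percentile(W[:,2],[5,50,95]))
E
python3 m.py
```

```text
plate [ 0.52154064 -0.10775455] 162 [0.11921452 0.11730634]
-180 59.5 | -170 59.2 | -160 59.3 | -150 50.3 | -140 46.2 | -130 37.9 | -120 38.0 | -110 43.2 | -100 51.5 | -90 59.1 | -80 59.8 | -70 59.8 | -60 60.4 | -50 59.9 | -40 59.7 | -30 59.7 | -20 59.7 | -10 58.6 | 0 57.7 | 10 58.6 | 20 56.5 | 30 52.1 | 40 47.8 | 50 46.0 | 60 46.7 | 70 47.9 | 80 50.4 | 90 55.5 | 100 58.7 | 110 59.6 | 120 59.4 | 130 59.9 | 140 60.0 | 150 59.9 | 160 60.0 | 170 59.7 | 
n0 [[0.60263271 0.04437841 0.        ]]
n2 [[0.53293862 0.05221349 0.        ]]
cut [[ 0.5594658 -0.2943215  0.028    ]]
554 ((0.6568458080291748, -0.11311951279640198), (0.159477099776268, 0.051048457622528076), 85.04374694824219) [-0.00148974  0.00281866  0.02306384]
```

View pics/crop0.png

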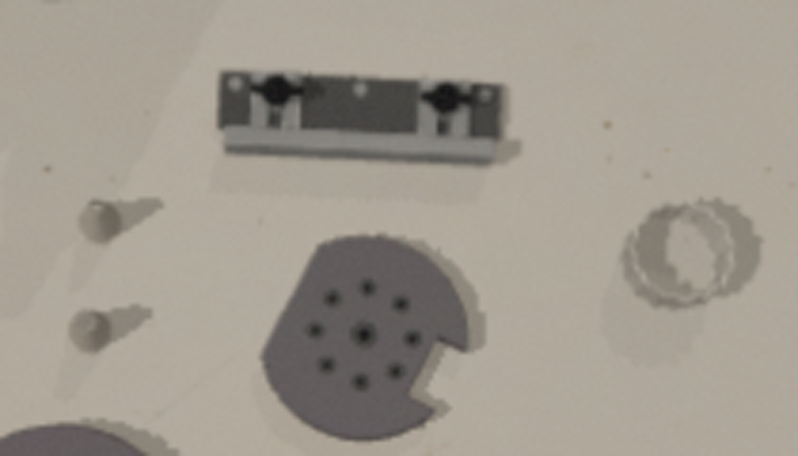

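The crop shows the flat running from (320,243) to (262,355), with the slot mouth at the lower right around (450,375). The bar's top front edge runs from about (225,147) to (493,160). The foot's far corners are at (220,71) and (504,85).

```bash
cat > m2.py <<'E'
from h import *
I=np.load('top0.npz');p=I['p'];g=p.max(2).astype(int)
f=lambda q:(np.array(q,float)+.5)/3.8-.5+[230,100]
def show(n,q,z):
    W=ray(f(q),z,I)[:,:2];d=W[1]-W[0];print(n,W.round(4).tolist(),'len',np.hypot(*d).round(4),'ang',np.degrees(np.arctan2(d[1],d[0])).round(2),'mid',W.mean(0).round(4));return W
show('flat',[(320,243),(262,355)],.014)
show('foot far',[(220,71),(504,85)],.008)
show('foot near-left/right ends',[(218,128),(503,141)],.008)
show('bar top front',[(225,147),(493,160)],.02)
show('bar top back',[(225,128),(495,139)],.02)
show('bar bottom',[(225,153),(493,165)],.0)
show('slot floor',[(435,343),(411,394)],.014)
show('slot mouth',[(467,350),(436,412)],.014)
c=blob(g<120,(318,180));P=ray(c,.014,I)[:,:2];C=circ(P,.06);Q=P-C
a=np.degrees(np.arctan2(Q[:,1],Q[:,0]));s=(a>32)&(a<85)
vx,vy,x,y=cv2.fitLine(Q[s].astype(np.float32),cv2.DIST_HUBER,0,.01,.01).ravel()
n=np.array([-vy,vx]);n*=np.sign(n@[x,y]);print('flat normal',np.degrees(np.arctan2(n[1],n[0])),'dist',n@[x,y])
# column profile for bar edges
for u in(295,310,325,340,355): print(u,[(v,int(g[v,u])) for v in range(116,148)])
E
python3 m2.py
```

```text
flat [[0.5782, -0.0851], [0.5126, -0.0488]] len 0.075 ang 151.04 mid [ 0.5454 -0.067 ]
foot far [[0.6901, -0.0302], [0.6749, -0.2008]] len 0.1713 ang -95.1 mid [ 0.6825 -0.1155]
foot near-left/right ends [[0.6536, -0.0279], [0.6393, -0.1976]] len 0.1703 ang -94.83 mid [ 0.6465 -0.1127]
bar top front [[0.6372, -0.0317], [0.6235, -0.1885]] len 0.1575 ang -94.99 mid [ 0.6303 -0.1101]
bar top back [[0.649, -0.0321], [0.6364, -0.1907]] len 0.1591 ang -94.54 mid [ 0.6427 -0.1114]
bar bottom [[0.6405, -0.0315], [0.6272, -0.192]] len 0.161 ang -94.76 mid [ 0.6338 -0.1117]
slot floor [[0.5162, -0.1486], [0.4869, -0.1331]] len 0.0332 ang 152.22 mid [ 0.5015 -0.1409]
slot mouth [[0.5115, -0.1668], [0.4759, -0.1468]] len 0.0407 ang 150.69 mid [ 0.4937 -0.1568]
flat normal 61.602375 dist 0.045980066
295 [(116, 177), (117, 175), (118, 153), (119, 106), (120, 80), (121, 72), (122, 68), (123, 69), (124, 75), (125, 80), (126, 79), (127, 76), (128, 73), (129, 73), (130, 82), (131, 83), (132, 89), (133, 119), (134, 129), (135, 132), (136, 133), (137, 132), (138, 106), (139, 95), (140, 117), (141, 159),
[... 884 characters left out ...]
, 156), (121, 126), (122, 105), (123, 97), (124, 83), (125, 76), (126, 87), (127, 109), (128, 112), (129, 114), (130, 115), (131, 115), (132, 116), (133, 121), (134, 125), (135, 131), (136, 134), (137, 137), (138, 136), (139, 135), (140, 114), (141, 96), (142, 113), (143, 154), (144, 168), (145, 169), (146, 170), (147, 170)]
355 [(116, 176), (117, 176), (118, 176), (119, 176), (120, 171), (121, 147), (122, 74), (123, 58), (124, 63), (125, 63), (126, 53), (127, 55), (128, 62), (129, 70), (130, 70), (131, 68), (132, 70), (133, 69), (134, 71), (135, 72), (136, 108), (137, 133), (138, 134), (139, 133), (140, 127), (141, 108), (142, 98), (143, 122), (144, 156), (145, 169), (146, 170), (147, 169)]
```

Units first: shifts go in shares of 0.4 m and turns go in shares of 180 degrees. So 0.382 m / 0.4 = 0.955, 0.38 m / 0.4 = 0.95, -36.2 degrees / 180 = -0.2011.

```bash
python3 -m jog '[{"pos":[0.95, -0.75, 0.25], "rotvec":[0, 0, -0.2]}, {"pos":[0.955, -0.7463, 0.325], "rotvec":[0, 0, -0.2011]}, {"pos":[0.955, -0.7463, 0.325], "rotvec":[0, 0, -0.2011]}, {"pos":[0.955, -0.7463, 0.325], "rotvec":[0, 0, -0.2011]}, {"pos":[0.955, -0.7463, 0.325], "rotvec":[0, 0, -0.2011]}, {"pos":[0.955, -0.7463, 0.325], "rotvec":[0, 0, -0.2011]}, {"pos":[0.955, -0.7463, 0.325], "rotvec":[0, 0, -0.2011]}, {"pos":[0.955, -0.7463, 0.325], "rotvec":[0, 0, -0.2011]}, {"pos":[0.955, -0.7463, 0.325], "rotvec":[0, 0, -0.2011]}, {"pos":[0.955, -0.7463, 0.325], "rotvec":[0, 0, -0.2011]}, {"pos":[0.955, -0.7463, 0.325], "rotvec":[0, 0, -0.2011]}, {"pos":[0.955, -0.7463, 0.325], "rotvec":[0, 0, -0.2011]}]' 0.004 20 && python3 -m jog '[{}, {}, {}, {}]' && python3 - <<'E'
from station import arm
import cv2,numpy as np
o=arm.get_obs();i=arm.camera_info('wrist');p,d=arm.camera("wrist")
cv2.imwrite("pics/w1.png",p[:,:,::-1]);np.savez("w1.npz",p=p,d=d,**i)
print(o['tcp_pos'],o['ee_rot'].round(4).tolist(),o['finger_gap'],o['wrist_force'],i['k1'],i['T'].round(3).tolist())
p,d=arm.camera("top");np.savez("top1.npz",p=p,d=d,**arm.camera_info('top'))
E
```

```text
time: 1.3
tcp_pos: [0.4951, -0.1541, 0.0996]
ee_rot: [[0.476, 0.879, -0.002], [0.879, -0.476, 0.001], [-0.0, -0.002, -1.0]]
wrist_force: [0.5, -0.6, 0.3]
finger_gap: 0.004
gripper_force: 0.0
time: 1.7
tcp_pos: [0.4952, -0.1564, 0.1007]
ee_rot: [[0.48, 0.877, 0.001], [0.877, -0.48, -0.0], [-0.0, 0.001, -1.0]]
wrist_force: [-1.0, 0.2, 0.2]
finger_gap: 0.004
gripper_force: 0.0
[ 0.49519449 -0.15635048  0.10069967] [[0.4801, 0.8772, 0.0005], [0.8772, -0.4801, -0.0003], [-0.0, 0.0006, -1.0]] 0.0040378840428023435 [-0.98198679  0.17276578  0.17887697] 0.01313644751660128 [[0.877, 0.463, 0.125, 0.526], [-0.48, 0.846, 0.231, -0.098], [0.001, -0.263, 0.965, 0.244], [0.0, 0.0, 0.0, 1.0]]
```

View pics/w1.png

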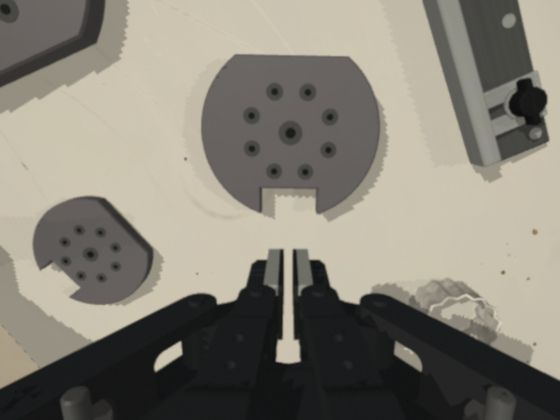

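The wrist view shows the plate centred near (291,132), its flat at row 55, the slot from (261,188) to (318,188), and the fingers at columns 267–312. The bar runs down the right side, ending near (485,165).

```bash
cat > m3.py <<'E'
from h import *
import sys
I=np.load(sys.argv[1]);g=I['p'].max(2);seed=eval(sys.argv[2])
c=blob(g<125,seed);P=ray(c,.014,I)[:,:2];C=circ(P,.06);Q=P-C
a=np.arctan2(Q[:,1],Q[:,0]);r=np.hypot(*Q.T)
th=np.radians(float(sys.argv[3]))
s=np.abs((a-th+np.pi)%(2*np.pi)-np.pi)<.5
vx,vy,x,y=cv2.fitLine(Q[s].astype(np.float32),cv2.DIST_HUBER,0,.01,.01).ravel()
n=np.array([-vy,vx]);n*=np.sign(n@[x,y]);th=np.arctan2(n[1],n[0])
L=Q@np.array([[n[0],-n[1]],[n[1],n[0]]])
sl=L[(L[:,0]<-.03)&(abs(L[:,1])<.03)&(np.hypot(*L.T)<.056)]
print('C',C,'th',np.degrees(th),'flat',n@[x,y],'slot y',sl[sl[:,0]<-.041,1].min(),sl[sl[:,0]<-.041,1].max(),'floor',np.median(sl[abs(sl[:,1])<.012,0]), 'r',np.median(r))
E
python3 m3.py w1.npz '(291,90)' 61.4
python3 - <<'E'
from h import *
I=np.load('w1.npz')
for z,q in((.02,[(437,0),(483,165)]),(.02,[(453,0),(502,163)]),(.008,[(548,150),(505,10)])):
    W=ray(q,z,I)[:,:2];d=W[0]-W[1];print(z,W.round(4).tolist(),np.degrees(np.arctan2(d[1],d[0])))
p=I['p'].max(2)
for v in(40,100): print(v,[(u,int(p[v,u])) for u in range(430,500,2)])
E
```

```text
C [ 0.52452637 -0.10667865] th 60.441673 flat 0.04644233 slot y -0.018851623841296745 0.02014486040007468 floor -0.0383241146456202 r 0.05864948775264591
0.02 [[0.6358, -0.0818], [0.6263, -0.1871]] 84.82573660671325
0.02 [[0.644, -0.0864], [0.6377, -0.1918]] 86.58142054689213
0.008 [[0.6742, -0.2034], [0.6765, -0.1065]] -91.3513024599383
40 [(430, 192), (432, 185), (434, 115), (436, 94), (438, 94), (440, 94), (442, 95), (444, 95), (446, 96), (448, 121), (450, 139), (452, 146), (454, 146), (456, 146), (458, 146), (460, 145), (462, 145), (464, 143), (466, 143), (468, 127), (470, 81), (472, 71), (474, 71), (476, 73), (478, 73), (480, 72), (482, 72), (484, 70), (486, 69), (488, 69), (490, 71), (492, 72), (494, 72), (496, 72), (498, 71)]
100 [(430, 193), (432, 193), (434, 193), (436, 193), (438, 193), (440, 193), (442, 193), (444, 193), (446, 193), (448, 193), (450, 181), (452, 104), (454, 95), (456, 93), (458, 95), (460, 95), (462, 94), (464, 104), (466, 134), (468, 143), (470, 146), (472, 147), (474, 148), (476, 147), (478, 146), (480, 144), (482, 143), (484, 135), (486, 134), (488, 135), (490, 135), (492, 134), (494, 133), (496, 133), (498, 133)]
```

Scaled: 0.0735 m / 0.4 = 0.1838, 0.004 m / 0.4 = 0.01.

```bash
python3 -m jog '[{"pos":[0.01, 0, 0.05]}, {"pos":[0.01, 0, 0.1]}, {"pos":[0.01, 0, 0.13]}, {"pos":[0.01, 0, 0.145]}, {"pos":[0.01, 0, 0.16]}, {"pos":[0.01, 0, 0.17]}, {"pos":[0.01, 0, 0.1775]}, {"pos":[0.01, 0, 0.1825]}, {"pos":[0.01, 0, 0.1838]}, {"pos":[0.01, 0, 0.1838]}, {"pos":[0.01, 0, 0.1838]}]' && python3 - <<'E'
from station import arm
import cv2,numpy as np
i=arm.camera_info('wrist');p,d=arm.camera("wrist")
cv2.imwrite("pics/w2.png",p[:,:,::-1]);np.savez("w2.npz",p=p,d=d,**i)
E
```

```text
time: 2.9
tcp_pos: [0.4974, -0.152, 0.0271]
ee_rot: [[0.479, 0.878, 0.0], [0.878, -0.479, -0.0], [0.0, 0.0, -1.0]]
wrist_force: [0.5, -0.3, 0.2]
finger_gap: 0.0047
gripper_force: 0.0
```

View pics/w2.png

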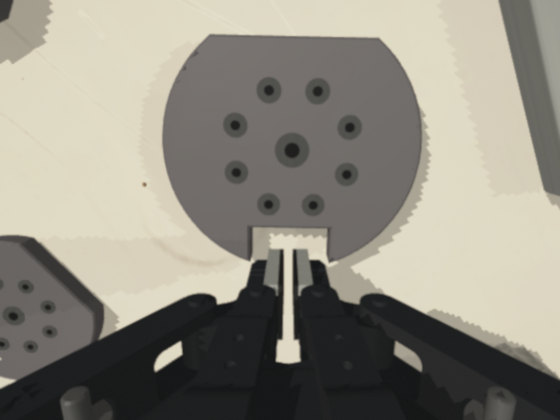

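The plate's slot walls are at columns 250 and 329 and its bottom at row 228. The pads (columns 267–312, lower end at row 248) are inside the slot, clear of both walls and the bottom. The dark backing starts at row 262.

```bash
python3 m3.py w2.npz '(291,60)' 61; python3 - <<'E'
from h import *
I=np.load('w2.npz');t=np.array([.4974,-.152]);ex=np.array([.479,.878]);ey=np.array([.878,-.479])
for q in((267,248),(312,248),(255,263),(325,263)):
    for z in(.003,.006,.01,.015,.02,.03):
        w=ray([q],z,I)[0][:2]-t;print(q,z,(w@ex*1e3).round(1),(w@ey*1e3).round(1),end=' | ')
    print()
E
```

```text
C [ 0.52455584 -0.10621619] th 60.356464 flat 0.045928843 slot y -0.018578518076207872 0.01955392024945408 floor -0.03825589450788311 r 0.058328019799557734
(267, 248) 0.003 -0.6 -11.2 | (267, 248) 0.006 0.6 -11.1 | (267, 248) 0.01 2.2 -10.8 | (267, 248) 0.015 4.2 -10.5 | (267, 248) 0.02 6.1 -10.1 | (267, 248) 0.03 10.1 -9.5 | 
(312, 248) 0.003 -0.6 12.8 | (312, 248) 0.006 0.6 12.5 | (312, 248) 0.01 2.2 12.2 | (312, 248) 0.015 4.2 11.8 | (312, 248) 0.02 6.1 11.4 | (312, 248) 0.03 10.1 10.6 | 
(255, 263) 0.003 -9.3 -17.9 | (255, 263) 0.006 -7.9 -17.6 | (255, 263) 0.01 -6.1 -17.1 | (255, 263) 0.015 -3.9 -16.6 | (255, 263) 0.02 -1.6 -16.1 | (255, 263) 0.03 2.9 -15.0 | 
(325, 263) 0.003 -9.3 20.0 | (325, 263) 0.006 -7.9 19.6 | (325, 263) 0.01 -6.1 19.1 | (325, 263) 0.015 -3.9 18.5 | (325, 263) 0.02 -1.6 17.9 | (325, 263) 0.03 2.9 16.7 |
```

```bash
python3 - <<'E'
from h import *
I=np.load('w2.npz');t=np.array([.4974,-.152,.0]);ex=np.array([.479,.878,0]);ey=np.array([.878,-.479,0]);d=I['d'];T=I['T']
for u in(258,273,304,290):
  for v in(244,250,254,258,262,268,275,285,300):
    un=cv2.undistortPoints(np.array([[[u,v]]],float),I['K'],np.array([float(I['k1']),0,0,0,0])).ravel()
    w=T[:3,:3]@(np.array([un[0],-un[1],-1])*d[v,u])+T[:3,3];w2=w-t
    print((u,v),np.round(1e3*np.array([w2@ex,w2@ey,w[2]]),1),end=' ')
  print()
E
```

```text
(258, 244) [  0.3 -16.3  -0.4] (258, 250) [ -2.8 -16.3   0.4] (258, 254) [ -5.4 -16.4  -0.3] (258, 258) [ -7.8 -16.5  -0.3] (258, 262) [  5.9 -13.1  35.7] (258, 268) [  6.5 -12.5  43.1] (258, 275) [  6.1 -12.   48.6] (258, 285) [ 11.2 -10.4  66.6] (258, 300) [11.4 -9.5 76.8] 
(273, 244) [ 0.2 -8.2 -0.9] (273, 250) [10.1 -6.7 32.2] (273, 254) [10.4 -6.5 37.6] (273, 258) [10.4 -6.3 41.8] (273, 262) [10.2 -6.2 45.3] (273, 268) [10.1 -6.  50.8] (273, 275) [10.  -5.7 56.7] (273, 285) [10.4 -5.4 65.1] (273, 300) [11.3 -4.9 76.6] 
(304, 244) [ 0.2  8.7 -0.8] (304, 250) [10.6  6.9 33.5] (304, 254) [ 9.8  6.8 36.1] (304, 258) [ 9.9  6.5 40.7] (304, 262) [10.3  6.3 45.7] (304, 268) [ 9.7  6.1 50. ] (304, 275) [ 65.9  -0.4 170.3] (304, 285) [10.2  5.4 64.7] (304, 300) [11.5  4.8 76.9] 
(290, 244) [ 0.3  1.  -0.6] (290, 250) [-2.9  1.   0.3] (290, 254) [-5.4  1.1 -0.2] (290, 258) [-7.5  1.1  0.3] (290, 262) [-9.5  1.1  1.2] (290, 268) [-13.6   1.1   0. ] (290, 275) [-17.8   1.1   0. ] (290, 285) [-24.1   1.1  -0.3] (290, 300) [-33.7   1.1  -0.6]
```

The depth puts the visible fingertip ends at z≈31 mm, which doesn't fit tips 22 mm ahead of the TCP (z≈5 mm). I'll check from the side.

```bash
python3 - <<'E'
from station import arm
from h import *
p,d=arm.camera("scene");i=arm.camera_info('scene');np.savez('scene2.npz',p=p,d=d,**i)
T=i['T'];t=np.array([.4974,-.152,.027])
q=T[:3,:3].T@(t-T[:3,3]);u=i['K']@np.array([q[0]/-q[2],-q[1]/-q[2],1]);print(u,arm.get_obs()['finger_gap'])
u=u.astype(int);c=p[max(0,u[1]-90):u[1]+50,u[0]-90:u[0]+90];print(max(0,u[1]-90),u[0]-90)
cv2.imwrite('pics/s2.png',cv2.resize(c,None,fx=4.2,fy=4.2,interpolation=cv2.INTER_CUBIC)[:,:,::-1])
E
```

```text
[314.87211791 177.94865144   1.        ] 0.0037476718553098106
87 224
```

View pics/s2.png

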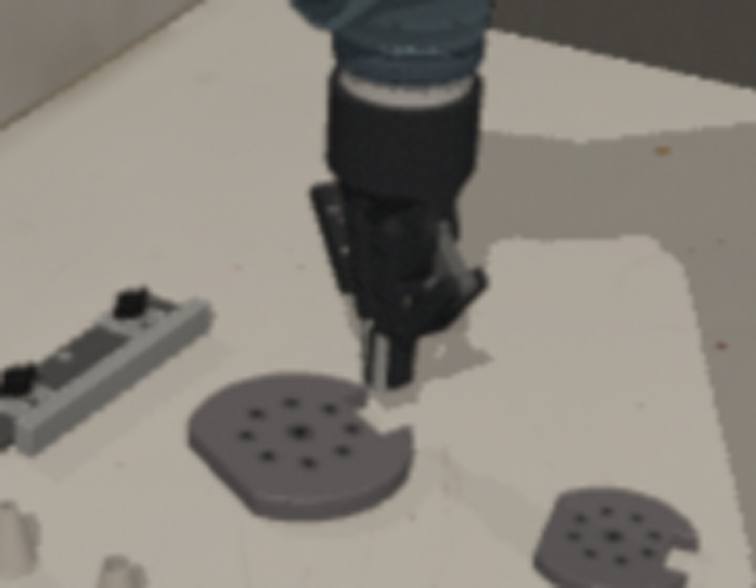

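The picture shows the fingertips ending right where the TCP projects, at about (382,385), and hovering above the plate. So the real tips are at z≈30 mm, not 5 mm as the data says. I'll go down by feel in small steps.

Scaled: 0.006 m / 0.4 = 0.015, 0.0045 m / 0.4 = 0.0113.

```bash
python3 -m jog '[{"pos":[0, 0, 0.0038]}, {"pos":[0, 0, 0.0075]}, {"pos":[0, 0, 0.0113]}, {"pos":[0, 0, 0.015]}, {"pos":[0, 0, 0.015]}]'
```

```text
time: 3.5
tcp_pos: [0.497, -0.1518, 0.0206]
ee_rot: [[0.479, 0.878, -0.001], [0.878, -0.479, 0.0], [0.0, -0.001, -1.0]]
wrist_force: [-0.0, 0.8, 0.4]
finger_gap: 0.0042
gripper_force: 0.0
```

Scaled: 0.016 m / 0.4 = 0.04, 0.014 m / 0.4 = 0.035.

```bash
python3 -m jog '[{"pos":[0, 0, 0.0075]}, {"pos":[0, 0, 0.015]}, {"pos":[0, 0, 0.02]}, {"pos":[0, 0, 0.025]}, {"pos":[0, 0, 0.03]}, {"pos":[0, 0, 0.035]}, {"pos":[0, 0, 0.04]}, {"pos":[0, 0, 0.04]}]' && python3 -m jog '[{"pos":[0, 0, 0.0025]}, {"pos":[0, 0, 0.005]}, {"pos":[0, 0, 0.0075]}, {"pos":[0, 0, 0.0075]}]'  && python3 - <<'E'
from station import arm
from h import *
i=arm.camera_info('wrist');p,d=arm.camera("wrist")
cv2.imwrite("pics/w3.png",p[:,:,::-1]);np.savez("w3.npz",p=p,d=d,**i)
o=arm.get_obs();R=o['ee_rot'];print(o['tcp_pos'],o['wrist_force'])
T=i['T']
for u in(273,304):
  for v in(246,250,254):
    un=cv2.undistortPoints(np.array([[[u,v]]],float),i['K'],np.array([float(i['k1']),0,0,0,0])).ravel()
    w=T[:3,:3]@(np.array([un[0],-un[1],-1])*d[v,u])+T[:3,3];print((u,v),(R.T@(w-o['tcp_pos'])*1e3).round(1),(w[2]*1e3).round(1))
E
python3 m3.py w3.npz '(291,60)' 61
```

```text
time: 4.3
tcp_pos: [0.497, -0.1518, 0.0046]
ee_rot: [[0.479, 0.878, -0.0], [0.878, -0.479, 0.0], [0.0, -0.001, -1.0]]
wrist_force: [-0.8, -0.4, -0.2]
finger_gap: 0.004
gripper_force: 0.0
time: 4.7
tcp_pos: [0.4971, -0.1519, 0.0017]
ee_rot: [[0.479, 0.878, -0.0], [0.878, -0.479, 0.0], [0.0, -0.0, -1.0]]
wrist_force: [0.1, 1.1, -0.9]
finger_gap: 0.0042
gripper_force: 0.0
[ 0.49717184 -0.15187498  0.00182951] [-0.14141748  0.15039572 -1.10880873]
(273, 246) [ 14.5  -6.4 -11.5] 13.3
(273, 250) [10.6 -6.7 -6.3] 8.2
(273, 254) [ 10.2  -6.6 -10. ] 11.8
(304, 246) [ 14.2   6.6 -10.8] 12.7
(304, 250) [10.1  6.9 -5.3] 7.1
(304, 254) [10.2  6.7 -9.9] 11.7
C [ 0.47439365 -0.08700057] th 61.7689 flat 0.05896674 slot y -0.015909039597786525 -0.004033036133260121 floor -0.05378777024723855 r 0.07915281562214772
```

View pics/w3.png

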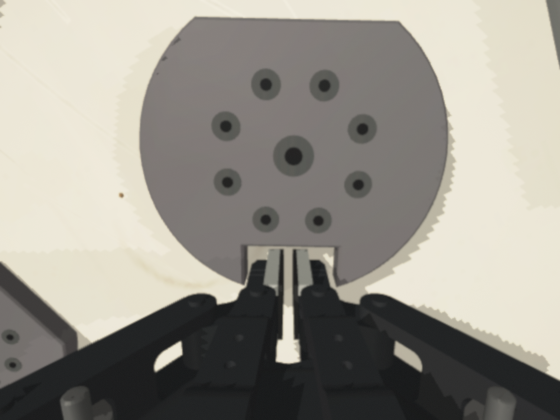

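The tips are now inside the slot at z≈6 mm, columns 267–312. The slot walls are at columns 246 and 338, and the slot floor at row 246 is about 5 mm ahead. Next I move in, centre and widen to a snug fit.

Scaled: 0.0035 m / 0.4 = 0.0088, 0.003 m / 0.4 = 0.0075.

```bash
python3 -m jog '[{"pos":[0.0025, 0.0013, 0.0025]}, {"pos":[0.005, 0.0018, 0.005]}, {"pos":[0.0075, 0.0018, 0.005]}, {"pos":[0.0088, 0.0018, 0.005]}, {"pos":[0.0088, 0.0018, 0.005]}]' && python3 -m jog '[{}, {}, {}]' 0.008 && python3 -m jog '[{}, {}, {}]' 0.011
```

```text
time: 5.25
tcp_pos: [0.4995, -0.1491, -0.0001]
ee_rot: [[0.479, 0.878, -0.0], [0.878, -0.479, 0.0], [-0.0, -0.0, -1.0]]
wrist_force: [-0.3, 0.2, -0.6]
finger_gap: 0.0038
gripper_force: 0.0
time: 5.55
tcp_pos: [0.4996, -0.1492, -0.0]
ee_rot: [[0.479, 0.878, 0.0], [0.878, -0.479, -0.0], [0.0, 0.0, -1.0]]
wrist_force: [-0.3, 0.7, 0.4]
finger_gap: 0.0081
gripper_force: 0.0
time: 5.85
tcp_pos: [0.4995, -0.1492, -0.0001]
ee_rot: [[0.479, 0.878, 0.0], [0.878, -0.479, 0.0], [0.0, -0.0, -1.0]]
wrist_force: [0.0, -0.7, 0.7]
finger_gap: 0.0107
gripper_force: 0.0
```

Scaled: -0.0267 m / 0.4 = -0.0668, -0.0245 m / 0.4 = -0.0613, 33 degrees / 180 = 0.1833.

```bash
python3 -m jog '[{"pos":[0.0003, -0.0065, 0], "rotvec":[0, 0, 0.0167]}, {"pos":[0.0008, -0.0128, 0], "rotvec":[0, 0, 0.0333]}, {"pos":[0.0015, -0.0193, 0], "rotvec":[0, 0, 0.05]}, {"pos":[0.0028, -0.0255, 0], "rotvec":[0, 0, 0.0667]}, {"pos":[0.0043, -0.0318, 0], "rotvec":[0, 0, 0.0833]}, {"pos":[0.006, -0.0378, 0], "rotvec":[0, 0, 0.1]}, {"pos":[0.0083, -0.044, 0], "rotvec":[0, 0, 0.1167]}, {"pos":[0.0105, -0.0498, 0], "rotvec":[0, 0, 0.1333]}, {"pos":[0.0133, -0.0558, 0], "rotvec":[0, 0, 0.15]}, {"pos":[0.0165, -0.0613, 0], "rotvec":[0, 0, 0.1667]}, {"pos":[0.0198, -0.0668, 0], "rotvec":[0, 0, 0.1833]}, {"pos":[0.0198, -0.0668, 0], "rotvec":[0, 0, 0.1833]}]' && cat > look.py <<'E'
import sys
from station import arm
from h import *
n=sys.argv[1];i=arm.camera_info('wrist');p,d=arm.camera("wrist");np.savez(n+'.npz',p=p,d=d,**i);cv2.imwrite(f"pics/{n}.png",p[:,:,::-1])
o=arm.get_obs();t=o['tcp_pos'];R=o['ee_rot']
hs=cv2.inRange(p.max(2),45,125)  # plate grey, finger black excluded
hs[240:]=0
c=blob(hs>0,(291,110));P=ray(c,.014,i)[:,:2]
edge=(c[:,1]>3)&(c[:,1]<236)&(c[:,0]>3)&(c[:,0]<556)
E=(P-t[:2])@R[:2,:2]   # tool x,y
L=E[edge]
# flat: farthest forward line
m=(L[:,0]>L[:,0].max()-.012)&(abs(L[:,1]-np.median(L[:,1]))<.03)
vx,vy,x,y=cv2.fitLine(L[m].astype(np.float32),cv2.DIST_HUBER,0,.01,.01).ravel()
a=np.degrees(np.arctan2(vy,vx));a=(a%180)-90
k=L[:,0]<L[:,0].max()-.02
C=circ(L[k],.06);w=t[:2]+R[:2,:2]@C
print('flat vs tool deg (tool z sense)',a.round(2),'flat x mm',(x*1e3).round(1),'C tool mm',(C*1e3).round(1),'C world',w.round(4),'tool x deg',np.degrees(np.arctan2(R[1,0],R[0,0])).round(2),'tcp',t.round(4),'F tool',(R.T@o['wrist_force']).round(2))
E
python3 look.py w4
```

```text
time: 7.05
tcp_pos: [0.4798, -0.1294, -0.0]
ee_rot: [[0.88, 0.476, 0.0], [0.476, -0.88, -0.0], [0.0, 0.0, -1.0]]
wrist_force: [0.7, 0.0, -0.4]
finger_gap: 0.0109
gripper_force: 0.1Traceback (most recent call last):
  File "look.py", line 13, in <module>
    m=(L[:,0]>L[:,0].max()-.012)&(abs(L[:,1]-np.median(L[:,1]))<.03)
              ~~~~~~~~~~^^
    return umr_maximum(a, axis, None, out, keepdims, initial, where)
ValueError: zero-size array to reduction operation maximum which has no identity
```

View pics/w4.png

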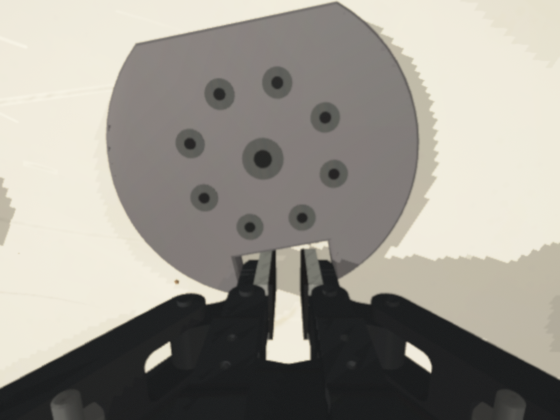

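The plate turned but lags the fingers by about 12° because of play. Its hole centre is at (263,158) and its flat runs from (137,44) to (337,3). I'll widen the fingers a little and re-measure.

```bash
python3 -m jog '[{}, {}, {}]' 0.0135; python3 - <<'E'
import numpy as np
p=np.load('w4.npz')['p'].max(2);print(p[110,285:300],p[110,425:440],p[60,425:470:5],p[300,300:310])
E
sed -i 's/45,125/45,150/;s/(291,110)/(291,125)/' look.py; python3 look.py w5
```

```text
time: 7.4
tcp_pos: [0.4798, -0.1294, -0.0001]
ee_rot: [[0.879, 0.476, -0.0], [0.476, -0.879, 0.0], [-0.0, -0.0, -1.0]]
wrist_force: [-0.5, 1.0, 0.9]
finger_gap: 0.0132
gripper_force: 12.8
[133 133 133 133 133 133 133 133 133 133 133 133 133 134 133] [193 193 193 197 214 231 236 238 240 240 240 241 241 241 241] [240 240 241 240 240 240 240 240 240] [177 101  44  28  33  36  37  36  32  30]
flat vs tool deg (tool z sense) -10.27 flat x mm 99.5 C tool mm [49.4 -9. ] C world [ 0.5189 -0.0979] tool x deg 28.41 tcp [ 4.798e-01 -1.294e-01 -1.000e-04] F tool [-0.03 -0.95 -1.85]
```

Scaled: -0.0365 m / 0.4 = -0.0913, -0.0035 m / 0.4 = -0.0088, 43.6 degrees / 180 = 0.2422.

```bash
python3 -m jog '[{"pos":[-0.0013, -0.0088, 0], "rotvec":[0, 0, 0.0222]}, {"pos":[-0.002, -0.0175, 0], "rotvec":[0, 0, 0.0444]}, {"pos":[-0.002, -0.0263, 0], "rotvec":[0, 0, 0.0667]}, {"pos":[-0.0015, -0.035, 0], "rotvec":[0, 0, 0.0889]}, {"pos":[-0.0003, -0.0435, 0], "rotvec":[0, 0, 0.1111]}, {"pos":[0.0015, -0.0523, 0], "rotvec":[0, 0, 0.1333]}, {"pos":[0.004, -0.0605, 0], "rotvec":[0, 0, 0.1556]}, {"pos":[0.0068, -0.0688, 0], "rotvec":[0, 0, 0.1778]}, {"pos":[0.0103, -0.077, 0], "rotvec":[0, 0, 0.2]}, {"pos":[0.0145, -0.0848, 0], "rotvec":[0, 0, 0.2222]}, {"pos":[0.0185, -0.0913, 0], "rotvec":[0, 0, 0.2422]}, {"pos":[0.0185, -0.0913, 0], "rotvec":[0, 0, 0.2422]}]'; python3 look.py w6
```

```text
time: 8.65
tcp_pos: [0.4692, -0.0937, -0.0001]
ee_rot: [[0.965, -0.262, 0.0], [-0.262, -0.965, -0.0], [0.0, 0.0, -1.0]]
wrist_force: [-0.4, 0.5, 0.5]
finger_gap: 0.0134
gripper_force: 12.8
flat vs tool deg (tool z sense) -9.86 flat x mm 99.6 C tool mm [49.7 -8.4] C world [ 0.5193 -0.0987] tool x deg -15.12 tcp [ 4.691e-01 -9.380e-02 -1.000e-04] F tool [ 0.29 -0.41  0.56]
```

The plate turned rigidly about its centre and its axis is now at −5.3°, against −4.9° for the jig. Next I release, square the fingers in the slot, then look for the bar.

Units first: shifts go in shares of 0.4 m and turns go in shares of 180 degrees. So 0.0005 m / 0.4 = 0.0013, 0.0004 m / 0.4 = 0.001, -10.2 degrees / 180 = -0.0567.

```bash
python3 -m jog '[{}, {}, {"pos":[0, 0.0005, 0], "rotvec":[0, 0, -0.0167]}, {"pos":[0, 0.001, 0], "rotvec":[0, 0, -0.0333]}, {"pos":[0, 0.0013, 0], "rotvec":[0, 0, -0.05]}, {"pos":[0, 0.0013, 0], "rotvec":[0, 0, -0.0567]}, {"pos":[0, 0.0013, 0], "rotvec":[0, 0, -0.0567]}]' 0.005; python3 look.py w7; python3 - <<'E'
from h import *
I=np.load('w7.npz');p=I['p'].max(2)
for v in range(0,60,4): print(v,p[v,60:540:60])
I=np.load('w1.npz')
for z,q in((.02,[(448.5,40),(465,100)]),(0,[(434,40),(451.5,100)])):
    W=ray(q,z,I)[:,:2];d=W[0]-W[1];print(z,W.round(4).tolist(),np.degrees(np.arctan2(d[1],d[0])))
E
```

```text
time: 9.4
tcp_pos: [0.4689, -0.0944, -0.0001]
ee_rot: [[0.996, -0.088, 0.0], [-0.088, -0.996, -0.0], [0.0, 0.0, -1.0]]
wrist_force: [0.2, 0.3, -0.5]
finger_gap: 0.0053
gripper_force: 0.0
flat vs tool deg (tool z sense) 0.05 flat x mm 99.6 C tool mm [54.4  0.2] C world [ 0.5231 -0.0993] tool x deg -5.04 tcp [ 4.689e-01 -9.440e-02 -1.000e-04] F tool [ 0.17  0.28 -0.25]
0 [239 240 241 240 241 241 241 239]
4 [239 240 241 241 241 241 241 239]
8 [240 240 241 236 239 241 240 239]
12 [240 240 242 193 194 199 241 239]
16 [240 240 240 138 152 160 238 240]
20 [240 241 135 131 130 130 194 240]
24 [240 241 132 134 134 133 193 240]
28 [240 241 134 134 135 133 194 240]
32 [240 241 134 134 134 133 194 240]
36 [240 241 134 135 134 133 194 240]
40 [241 241 134 135 135 133 194 240]
44 [241 241 134 134 135 134 194 241]
48 [241 241 134 133 134 134 193 241]
52 [241 241 136 134 134 132 150 241]
56 [240 241 136 134 133 133 113 241]
0.02 [[0.634, -0.1051], [0.6305, -0.1425]] 84.6783633463601
0 [[0.6353, -0.1011], [0.6317, -0.142]] 85.00911558278904
```

Scaled: 0.048 m / 0.4 = 0.12, 0.01 m / 0.4 = 0.025.

```bash
python3 -m jog '[{"pos":[0.0075, 0, 0]}, {"pos":[0.015, 0, 0]}, {"pos":[0.025, 0, 0]}, {"pos":[0.035, 0, 0]}, {"pos":[0.045, 0, 0]}, {"pos":[0.055, 0, 0]}, {"pos":[0.0675, 0, 0]}, {"pos":[0.08, 0, 0]}, {"pos":[0.0925, 0, 0]}, {"pos":[0.105, 0, 0]}, {"pos":[0.115, 0, 0]}, {"pos":[0.12, 0, 0]}]' 0.010; python3 look.py w8
```

```text
time: 10.65
tcp_pos: [0.5171, -0.0986, -0.0]
ee_rot: [[0.996, -0.087, 0.0], [-0.087, -0.996, -0.0], [0.0, 0.0, -1.0]]
wrist_force: [-2.2, -0.9, 1.2]
finger_gap: 0.0099
gripper_force: 1.1
flat vs tool deg (tool z sense) 0.01 flat x mm 96.1 C tool mm [50.4  0.1] C world [ 0.5675 -0.1031] tool x deg -5.0 tcp [ 0.5173 -0.0986  0.    ] F tool [ 0.21  0.31 -0.07]
```

Scaled: 0.015 m / 0.4 = 0.0375, 0.014 m / 0.4 = 0.035.

```bash
python3 -m jog '[{"pos":[0.005, 0, 0]}, {"pos":[0.01, 0, 0]}, {"pos":[0.015, 0, 0]}, {"pos":[0.02, 0, 0]}, {"pos":[0.025, 0, 0]}, {"pos":[0.03, 0, 0]}, {"pos":[0.0325, 0, 0]}, {"pos":[0.035, 0, 0]}, {"pos":[0.0375, 0, 0]}]'; python3 look.py w9; python3 - <<'E'
from h import *
I=np.load('w9.npz');p=I['p'].max(2)
for u in(220,280,340): print(u,p[0:48:2,u])
E
```

```text
time: 11.6
tcp_pos: [0.5317, -0.0998, -0.0001]
ee_rot: [[0.996, -0.087, -0.0], [-0.087, -0.996, -0.0], [-0.0, 0.0, -1.0]]
wrist_force: [-1.0, -0.2, 1.4]
finger_gap: 0.0101
gripper_force: 1.0
flat vs tool deg (tool z sense) -0.03 flat x mm 95.9 C tool mm [50.3  0.1] C world [ 0.582  -0.1044] tool x deg -5.01 tcp [ 5.319e-01 -9.990e-02 -1.000e-04] F tool [-0.73 -0.2   0.53]
220 [174 160 132 123 123 124 123 122 122 149 230 236 234 197 144 103 130 133
 135 135 135 135 135 134]
280 [174 162 133 123 124 124 122 123 123 147 218 194 192 185 148  98 125 129
 134 135 135 134 135 135]
340 [174 160 131 122 123 123 122 122 122 153 225 191 181 180 145  99 125 129
 133 135 135 135 134 135]
```

View pics/w9.png

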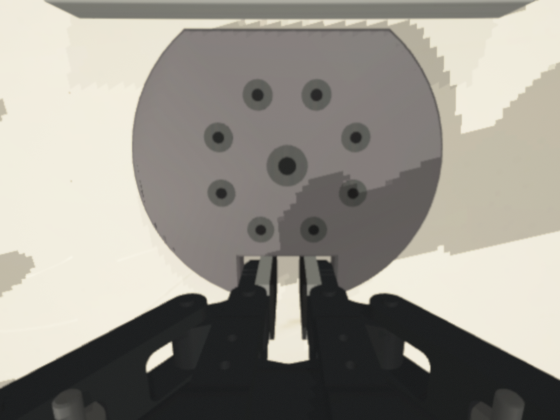

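The bar's lower edge is at row 18 and the plate's flat at row 29, parallel to each other with a gap of about 4–6 mm. I now approach slowly by feel.

Scaled: 0.0025 m / 0.4 = 0.0063, 0.002 m / 0.4 = 0.005.

```bash
python3 -m jog '[{"pos":[0.0013, 0, 0]}, {"pos":[0.0025, 0, 0]}, {"pos":[0.0038, 0, 0]}, {"pos":[0.005, 0, 0]}, {"pos":[0.0063, 0, 0]}]'; cat > f.py <<'E'
from station import arm
import numpy as np
o=arm.get_obs();R=o['ee_rot'];print('t',o['time'],'F tool',(R.T@o['wrist_force']).round(2),'pos along',round(float(o['tcp_pos']@R[:,0]),5))
E
python3 f.py; python3 -m jog '[{"pos":[0.0008, 0, 0]}, {"pos":[0.0015, 0, 0]}, {"pos":[0.0023, 0, 0]}]'; python3 f.py
python3 - <<'E'
from h import *
I=np.load('w9.npz');t=np.array([.5319,-.0999]);n=np.array([.996,-.087])
print((ray([(280,18.5)],0,I)[0,:2]-t)@n,(ray([(280,28.8)],.014,I)[0,:2]-t)@n)
E
```

```text
time: 12.15
tcp_pos: [0.5341, -0.1, -0.0001]
ee_rot: [[0.996, -0.087, -0.0], [-0.087, -0.996, 0.0], [-0.0, -0.0, -1.0]]
wrist_force: [-1.7, 0.9, 1.5]
finger_gap: 0.0099
gripper_force: 1.0
t 12.15 F tool [-1.78 -0.73 -1.49] pos along 0.54081
time: 12.45
tcp_pos: [0.535, -0.1001, -0.0001]
ee_rot: [[0.996, -0.087, -0.0], [-0.087, -0.996, -0.0], [-0.0, 0.0, -1.0]]
wrist_force: [-2.9, -0.6, 1.9]
finger_gap: 0.0103
gripper_force: 1.0
t 12.45 F tool [-2.85  0.81 -1.86] pos along 0.54172
0.10246563421501631 0.09568593585634155
```

Scaled: 0.0015 m / 0.4 = 0.0038, 0.001 m / 0.4 = 0.0025.

```bash
python3 -m jog '[{"pos":[0.0013, 0, 0]}, {"pos":[0.0025, 0, 0]}, {"pos":[0.0038, 0, 0]}, {"pos":[0.0038, 0, 0]}]' >/dev/null; python3 f.py; python3 -m jog '[{"pos":[0.0005, 0, 0]}, {"pos":[0.001, 0, 0]}]'>/dev/null; python3 f.py;
```

```text
t 12.85 F tool [-0.93 -0.12 -1.63] pos along 0.54333
t 13.05 F tool [-1.78  0.43 -1.28] pos along 0.54355
```

Scaled: 0.0004 m / 0.4 = 0.001, 0.0002 m / 0.4 = 0.0005.

```bash
python3 -m jog '[{"pos":[0.0005, 0, 0]}, {"pos":[0.001, 0, 0]}, {"pos":[0.001, 0, 0]}]' >/dev/null; python3 f.py; python3 -m jog '[{"pos":[0.0005, 0, 0]}, {"pos":[0.0008, 0, 0]}]'>/dev/null; python3 f.py;
```

```text
t 13.35 F tool [-3.6   0.81 -2.87] pos along 0.54385
t 13.55 F tool [-5.38  0.16 -4.51] pos along 0.54382
```

Scaled: 0.0002 m / 0.4 = 0.0005.

```bash
python3 -m jog '[{"pos":[0.0005, 0, 0]}, {"pos":[0.0005, 0, 0]}]' >/dev/null; python3 f.py; python3 -m jog '[{"pos":[0.0003, 0, 0]}, {"pos":[0.0003, 0, 0]}]'>/dev/null; python3 f.py;
```

```text
t 13.75 F tool [-5.89  0.05 -5.41] pos along 0.54385
t 13.95 F tool [-6.85  0.8  -4.57] pos along 0.54384
```

Scaled: 0.0005 m / 0.4 = 0.0013, 0.0004 m / 0.4 = 0.001.

```bash
python3 -m jog '[{"pos":[0.0005, 0, 0]}, {"pos":[0.001, 0, 0]}, {"pos":[0.0013, 0, 0]}, {"pos":[0.0013, 0, 0]}]' >/dev/null; python3 f.py; python3 -m jog '[{}, {}, {}, {}]'>/dev/null; python3 f.py;
```

```text
t 14.35 F tool [-7.46  0.67 -6.97] pos along 0.54384
t 14.75 F tool [-7.6   1.28 -6.51] pos along 0.54386
```

Scaled: 0.0006 m / 0.4 = 0.0015, 0.0004 m / 0.4 = 0.001.

```bash
python3 -m jog '[{"pos":[0.0005, 0, 0]}, {"pos":[0.001, 0, 0]}, {"pos":[0.0015, 0, 0]}, {"pos":[0.0015, 0, 0]}]' >/dev/null; python3 f.py; python3 -m jog '[{}, {}, {}, {}, {}, {}, {}, {}, {}, {}, {}, {}]'>/dev/null; python3 f.py;python3 look.py w10
```

```text
t 15.15 F tool [-10.64   1.17  -7.22] pos along 0.54386
t 16.35 F tool [-9.41  1.1  -8.68] pos along 0.54383
flat vs tool deg (tool z sense) 0.0 flat x mm 98.0 C tool mm [46.7  0.2] C world [ 0.5837 -0.1045] tool x deg -4.98 tcp [ 5.372e-01 -1.002e-01 -4.000e-04] F tool [-10.78   0.99  -8.09]
```

```bash
python3 - <<'E'
from h import *
I=np.load('w10.npz');p=I['p'].max(2)
for u in(120,150,200,240,280,320,370,430): print(u,p[0:50:2,u])
E
```

```text
120 [181 180 179 180 181 183 184 184 183 175 167 135 122 121 122 121 120 160
 233 235 235 235 235 236 236]
150 [182 181 181 181 183 184 185 185 183 177 169 140 123 122 123 121 121 152
 231 236 236 236 235 236 236]
200 [184 183 183 183 185 185 185 185 185 179 172 145 124 122 104 103 126 128
 128 128 128 127 127 130 133]
240 [185 184 184 185 186 187 187 186 185 180 173 148 125 122 105 101 127 129
 129 129 127 128 128 128 127]
280 [186 187 188 187 187 186 187 186 185 179 174 149 124 123 105  97 125 129
 129 128 129 128 128 127 127]
320 [186 188 187 187 187 187 187 185 185 179 173 148 124 123 105  98 124 128
 129 129 128 128 128 128 132]
370 [187 187 188 188 188 187 186 186 184 178 172 145 123 122 103 100 124 126
 127 127 128 128 129 130 129]
430 [187 188 189 188 187 186 187 185 182 176 167 137 121 122 122 120 122 153
 221 226 226 227 227 213 182]
```

The flat meets the bar's face without any light gap across its length (columns 200–370). The tool is also pressing down by about 8 N, which hides part of the push, so I'll relieve that and hold once more.

Scaled: -0.0004 m / 0.4 = -0.001, -0.0002 m / 0.4 = -0.0005.

```bash
python3 -m jog '[{"pos":[0, 0, -0.0005]}, {"pos":[0, 0, -0.001]}, {"pos":[0, 0, -0.001]}]' >/dev/null; python3 f.py; python3 -m jog '[{"pos":[0, 0, -0.0005]}, {"pos":[0, 0, -0.0008]}, {"pos":[0, 0, -0.0008]}]' >/dev/null; python3 f.py
```

```text
t 16.7 F tool [-8.43  1.78 -5.36] pos along 0.54383
t 17.0 F tool [-6.92  1.8  -2.11] pos along 0.54385
```

Scaled: 0.0003 m / 0.4 = 0.0008, 0.0002 m / 0.4 = 0.0005.

```bash
python3 -m jog '[{"pos":[0.0005, 0, 0]}, {"pos":[0.0008, 0, 0]}, {"pos":[0.0008, 0, 0]}, {"pos":[0.0008, 0, 0]}]' >/dev/null; python3 f.py; python3 -m jog '[{}, {}, {}, {}, {}, {}, {}, {}, {}, {}, {}, {}]'>/dev/null; python3 f.py
```

```text
t 17.4 F tool [-7.97  2.32 -3.8 ] pos along 0.54384
t 18.6 F tool [-9.12  1.78 -3.75] pos along 0.54383
```

Seated with about 8–9 N for over a second. Now I let go: close the fingers off the walls, back off from the slot floor, then rise.

Scaled: -0.0015 m / 0.4 = -0.0038, -0.0008 m / 0.4 = -0.002.

```bash
python3 -m jog '[{"pos":[-0.002, 0, 0]}, {"pos":[-0.0038, 0, 0]}, {"pos":[-0.0038, 0, 0]}, {"pos":[-0.0038, 0, 0]}]' 0.005; python3 f.py; python3 -m jog '[{"pos":[-0.0025, 0, 0]}, {"pos":[-0.005, 0, 0]}, {"pos":[-0.0075, 0, 0]}, {"pos":[-0.0075, 0, 0]}, {"pos":[-0.0075, 0, -0.01]}, {"pos":[-0.0075, 0, -0.025]}, {"pos":[-0.0075, 0, -0.05]}, {"pos":[-0.0075, 0, -0.1]}, {"pos":[-0.0075, 0, -0.175]}, {"pos":[-0.0075, 0, -0.25]}, {"pos":[-0.0075, 0, -0.3]}, {"pos":[-0.0075, 0, -0.3]}]'; python3 look.py w11
```

```text
time: 19.0
tcp_pos: [0.5372, -0.1, 0.0001]
ee_rot: [[0.996, -0.087, -0.002], [-0.087, -0.996, 0.001], [-0.002, -0.001, -1.0]]
wrist_force: [-4.6, 1.1, -2.0]
finger_gap: 0.0045
gripper_force: 2.2
t 19.0 F tool [-4.71 -0.73  1.97] pos along 0.54383
time: 20.2
tcp_pos: [0.5374, -0.1011, 0.1251]
ee_rot: [[0.996, -0.087, 0.008], [-0.087, -0.996, -0.003], [0.008, 0.002, -1.0]]
wrist_force: [-1.3, -0.3, 0.1]
finger_gap: 0.0049
gripper_force: 0.0Traceback (most recent call last):
  File "look.py", line 14, in <module>
    vx,vy,x,y=cv2.fitLine(L[m].astype(np.float32),cv2.DIST_HUBER,0,.01,.01).ravel()
              ~~~~~~~~~~~^^^^^^^^^^^^^^^^^^^^^^^^^^^^^^^^^^^^^^^^^^^^^^^^^^
cv2.error: OpenCV(4.12.0) /io/opencv/modules/imgproc/src/linefit.cpp:50: error: (-215:Assertion failed) count > 0 in function 'fitLine2D_wods'
```

View pics/w11.png

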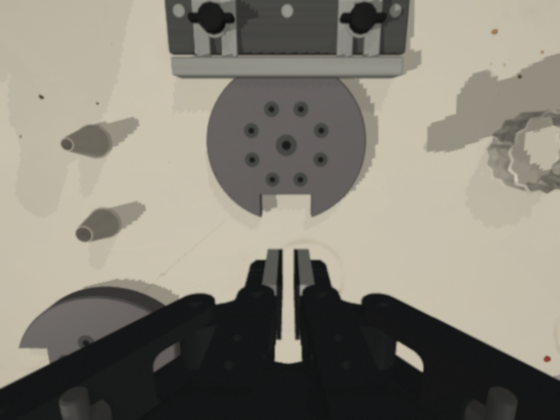

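The picture shows the plate flush against the bar, with its flat at row 79, its slot at columns 261–312 and no gap. The nozzles and cutter are standing, and the fingers are clear. One numeric check follows, then I hand in.

```bash
python3 - <<'E'
from station import arm
from h import *
I=np.load('w11.npz');p=I['p'].max(2)
for u in(236,260,286,310,338): print(u,p[68:90,u])
n=np.array([.996,-.087]);c=blob(cv2.inRange(p,75,112)>0,(286,120))
P=ray(c,.014,I)[:,:2];C=circ(P,.06);J=np.array([.634,-.1113]);y=np.array([.087,.996])
print('plate in jig',(C-J)@n,(C-J)@y,'slot edge',ray([(264,194.5),(309,194.5)],.014,I).round(4))
for k in range(261,312,8): print(k,p[188:200,k])
A=np.load('top0.npz')['p'];B,_=arm.camera('top')
for nm,(a,b) in dict(n0=(256,157),n2=(253,187),cut=(410,167)).items():
    print(nm,np.abs(A[b-12:b+12,a-12:a+12].astype(int)-B[b-12:b+12,a-12:a+12]).mean())
E
```

```text
236 [143 143 145 145 145 139 129 109  91  80  84  94  98  99  98  98  99 101
 103 103 103 103]
260 [145 145 145 145 144 140 130 110  90  79  84  93  98  98  98  98  98  99
 100 100 101 102]
286 [147 146 146 146 145 140 130 110  91  80  86  94  98  98  98  98  99  99
 100 102 103 103]
310 [147 147 147 146 145 140 130 111  91  80  87  95  98  98  98  98  99 100
 101 102 102 102]
338 [148 147 146 145 144 138 128 110  93  82  81  82  86  90  95  97  97  98
  99 101 102 102]
plate in jig -0.04693214007685715 0.0023137297688296493 slot edge [[ 0.5492 -0.0842  0.014 ]
 [ 0.5461 -0.119   0.014 ]]
261 [101 100 100 101  99  94  86  80  79  79  79  79]
269 [100  99 100 100  99 100 113 130 139 141 140 141]
277 [100 100 100 100  99 106 139 172 187 189 186 181]
285 [100 100 100  99  99 109 146 179 191 192 192 193]
293 [100  99 100  99  98 109 144 178 190 192 192 192]
301 [ 99  99  99 100  99 108 145 178 190 191 191 192]
309 [100  99 100  99  99 107 142 172 183 185 185 185]
n0 15.289930555555555
n2 18.02951388888889
cut 14.531828703703704
```

```bash
python3 -c "
from station import arm
print(arm.get_obs()['wrist_force']);print(arm.sign_off())"
```

```text
[ 0.08853495 -0.43575325 -0.51487491]
the job is handed in; nothing more can be done
None
```

I turned the middle die plate and slid it flush onto the setting bar, seated it with about 8–9 N measured at the wrist for over a second, then released it. The job is handed in; the nozzles and cutter looked undisturbed in the last picture, but I did not measure their positions, and no verdict was shown.

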